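Hold a sprung field probe on the marked spot of a tilted RF module

ROBOT

A 7-joint arm with a two-finger parallel gripper is mounted at the origin on the work surface. World frame = base frame: x ahead of the robot, y to its left, z up, the work surface at z = 0. Lengths are in m, angles in rad, forces in N, time in s.
With the tool pointing down it reaches from about 0.425 to 0.925 m from the base axis. Payload 6.8 kg.
Tool frame: the origin (TCP) lies midway between the tips of the shut fingers; the grasp point (between the pads) lies 19 mm behind it; z points along the fingers, y is the line along which they close (so a half turn about z gives the same grasp; the last joint's range is limited). The gripper opens to 88 mm and grips with 3 to 60 N. Pads are 20 mm wide; open, the fingers measure 115 mm over their backs; the gripper's body (75 mm by 178 mm) begins 61 mm behind the grasp point.
Start: joints at [1.026, 0.477, 0.022, 1.555, -0.011, 1.109, -0.083], TCP at [0.286, -0.612, 0.187] pointing down, gripper open.
Joint ranges: [-2.96, 2.96], [-0.34, 2.1], [-1.41, 1.46], [0.24, 2.44], [-1.37, 4.51], [0.17, 1.92], [-2.96, 2.96]. Speed limits (rad/s): [2.39, 2.39, 3.14, 3.14, 3.14, 3.14, 3.14].

INTERFACE

Orientations are given as a unit quaternion [x, y, z, w].
In Python, from workcell import status, read_camera, arm gives the robot as it stands.
- The arm moves only by the tool step_arm, never from a script. Its argument "increments" is a list that holds one entry, the list of rows, each a list of 7 numbers: the shift along the tool's x, y, z in mm, then the turn, a rotation vector about the tool's x, y, z in degrees, then the opening, from 0 (shut) to 1 (fully open). In form: [[[dx, dy, dz, rx, ry, rz, hand], ...]]. A call has 1 to 20 rows; each row shifts and turns the commanded pose from where the row before left it, along the tool's axes as they then stand; what a row does not reach is not made up. A row lasts 1/10 s, in which the tool goes at most 50 mm and 8.59 degrees, less where a joint would pass 70% of its speed; a pose out of reach is approached as far as the arm can. A call is refused whole if a number of a shift passes 50 or a number of a turn 8.59, either way. A call with a gripper value outside its range is refused whole. The fingers move at their own pace and stop on an object; "newtons" is the grip in N (left out, the last holds). Time passes only in rows, so rows that do not move let the fingers close. It gives the time, the measured TCP pose, the force, the opening and the grip force at its end, in the units of the state.
- status.get_obs(): the state, without advancing time (a new reading comes with each control period).
- read_camera(name): name is "scene" or "top"; returns a dict with "color" (384x512x3 uint8, red, green, blue), "K" (3x3 intrinsics, pixels), "k1" (the pictures are not rectified: a ray, as slopes to the right and down, at radius r is drawn at 1 + k1 r^2 times it, then the intrinsics apply), "eye" and "rotation" of the camera in the world. Camera axes: x right, y down, z forward; pixel columns grow to the right and rows downward; lengths in m; the calibration is good to about 2 mm. A picture is of the moment at which its call begins. There is no depth.
- arm.finish_job(): hands the job in; it is judged then, once.
The state is a dict: "time_s": time; "q": joint angles; "joint_velocities": joint speeds; "joint_torque": joint torques, N m; "eef_pos": TCP position; "tcp_rot": TCP orientation; "force": force on the tool from outside, world axes, zero at the start; "moment": the same for the moment, N m; "width": finger opening in m; "grip_force": force on a finger pad.
Only numpy, scipy, OpenCV 4.12 (cv2) and the standard library are available. Lean on these libraries where they do the work, as an engineer would, in place of code of your own. Each camera call takes 0.05 s, during which the arm holds its last target. There are 200 camera calls.

TASK

Grip the blue field probe lightly by its thin-walled square handle, take it out of its white stand and touch its spring-loaded steel tip to the middle of the yellow ring on the tilted slate-grey module, with the probe held square to the module's cover and pressed gently until the sprung tip is about halfway in. Do not tip the module in its cradle and leave the adapter, the parts case and the wrench alone. Finish while still holding the probe there, steady and pressing lightly: do not let go.

Things in the scene. Friction and masses are not known exactly. Their poses are not given: they have to be found in the camera images.
- probe: Field probe, upright in its stand, about 0.09 kg. Blue square handle 24 x 24 mm, 75 mm long, thin shell (grip with 60 N at most); below it a brass shaft 12 mm thick, 35 mm long, then the steel sprung tip (5 mm thick). Origin: centre of the handle's underside. z runs from tip to handle top: handle 0 to 75 mm, shaft to -35 mm, tip end at -55 mm unpressed; x, y square to the handle's flats.
- plunger (a joint): How far the probe's sprung tip is pushed in: 0 = fully out, 0.012 m = fully in. The spring starts at 0.6 N and rises by 0.3 N per mm (about 2.4 N halfway, 4.2 N fully in; beyond that it is rigid).
- probe_end (a point): The end of the probe's sprung steel tip (the point that touches); axes as the probe's. It moves in with the tip.
- stand: White printed block, fixed, 70 x 70 mm, 75 mm high, with an upright through-hole 17 mm in diameter in its middle. The probe's shaft and tip hang in the hole, its handle's underside rests on the block's top: lift straight up at least 60 mm to clear it. Origin: centre of its underside.
- cradle: White printed cradle, fixed: base 150 x 190 x 12 mm with two upright cheeks, 60 mm wide (x), 12 mm thick, 97 mm high, centred 86 mm either side along its y. Origin: centre of its underside; its -x side looks roughly to the robot. The module hangs between the cheeks on a stiff hinge along y, 85 mm above the bench.
- module: Slate-grey box 140 (x) x 156 (y) x 40 (z) mm in the cradle, tilted 5 to 23 degrees, its top cover leaning towards the cradle's -x side. White label and two brass ports at its +x end. Origin: centre of the box, on the hinge axis; z is square to the cover, 20 mm from the origin. The hinge holds under light pushes (slips at about 3 N m).
- spot (a point): Centre of the flat yellow ring (inside diameter 16 mm, outside 23 mm, small dot in the middle) on the surface of the module's grey cover. z points out of the cover, square to it. It lies 15 mm from the module's middle towards -x, and anywhere up to 45 mm either side along the module's y.
- adapter: Bystander: brass coaxial adapter standing on the bench, 40 mm in diameter at its foot, 42 mm high. Origin: centre of its underside.
- case: Bystander: grey parts case with white lid, 60 x 90 mm, 26 mm high. Origin: centre of its underside.
- wrench: Bystander: steel wrench 150 mm long lying flat on the bench along its own x. Origin: underside, near its middle.
Things that resemble listed ones, but are neither listed nor needed, are in the scene too. Several things have the shape of the cradle; the one meant has the colours described above.

How it is judged:
By the outcome, as a careful person would: the job done as asked, in the order asked, and still so for the second after the job is handed in, while the arm keeps its last pose, push and grip.
It also fails if it takes over 42 s, if anything falls off the work surface, if the arm or the gripper's body presses on something with over 40 N, if the wrist force passes 120 N, or if a joint passes its speed limit or range.

## Working session

There is one attempt and no reset: what is moved stays moved. The work goes in short steps, Python scripts to look and compute and a tool call to move; the robot and the scene stay as the last step left them, time stands still between calls to the robot, and variables do not carry over. Pictures are saved under pics/ and viewed, at most 10 in all, crops included, and the job is handed in when it is done.

Besides the shell and the picture viewer there is one more tool, called after "Request:" by a JSON object that holds its "api" and its "payload". step_arm: Moves the arm, as the interface text tells. Its arguments: {"type":"object","properties":{"increments":{"type":"array","items":{"type":"array","items":{"type":"array","items":{"type":"number"}}}},"newtons":{"type":"number"}},"required":["increments"]}

```bash
mkdir -p pics; python3 - <<'E'
from workcell import status, read_camera, arm
import cv2,pickle
o=status.get_obs();print(o)
for n in("scene","top"):
    c=read_camera(n);cv2.imwrite(f"pics/{n}0.png",c["color"][:,:,::-1]);pickle.dump(c,open(n+"0.pkl","wb"))
    print(n,c["K"],c["k1"],c["eye"],c["rotation"])
E
```

```text
{'time_s': 0.0, 'q': array([ 1.02588398,  0.47777267,  0.02234322,  1.55643681, -0.01148868,
        1.1092793 , -0.08307625]), 'joint_velocities': array([-0.00099805,  0.00069357,  0.00151591, -0.00103244,  0.00042934,
        0.0009728 , -0.0001543 ]), 'joint_torque': array([ 1.17826890e-03, -5.82855713e+01,  1.53524715e+00, -2.72610515e+01,
       -5.42808766e-02,  1.70278834e-02,  1.42430895e-04]), 'eef_pos': array([ 0.28526112, -0.61103834,  0.18600642]), 'tcp_rot': array([ 9.76238507e-01,  2.16697015e-01, -2.60189896e-04, -8.44766826e-04]), 'force': array([-0.57278528, -0.46324517, -0.10448592]), 'moment': array([-0.01826767, -0.02050333, -0.02665868]), 'grip_force': 0.0, 'width': 0.08763173922817526}
scene [[478.00698501   0.         257.88051083]
 [  0.         478.00698501 194.33760904]
 [  0.           0.           1.        ]] 0.012374617390950936 [1.32758924 0.39774983 0.75676721] [ 0.41352631  0.79379865 -0.39596127 -0.20516912]
top [[414.35187523   0.         253.03327765]
 [  0.         414.35187523 200.51297109]
 [  0.           0.           1.        ]] -0.047219959657626154 [ 0.51237916 -0.09900933  1.25544026] [-0.70306547  0.70966813 -0.02591575  0.0373961 ]
```

View pics/scene0.png

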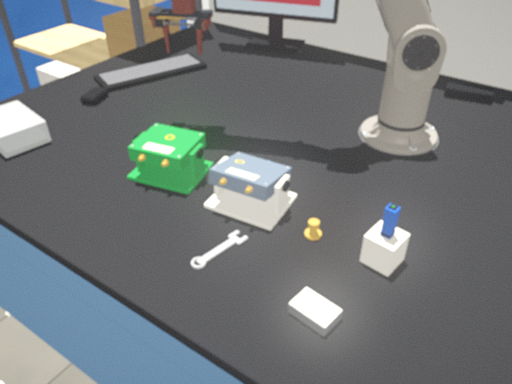

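View pics/top0.png

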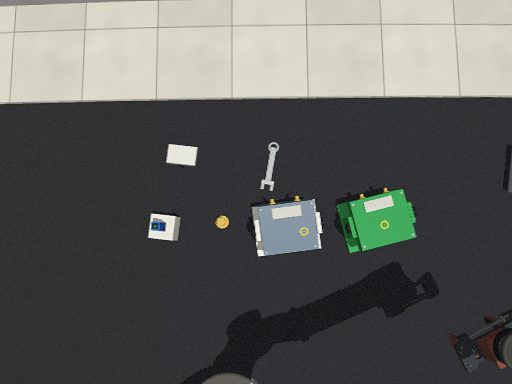

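The scene shows the blue probe in its white stand (391,220)/(385,247) and the slate module in its white cradle (250,185). The green unit at (170,155) is a decoy. In the top view, the probe is at (157,225) and the module at (288,228), with its ring at (304,231). Next I'll zoom in.

```bash
cat > h.py <<'E'
import numpy as np,cv2,pickle
from scipy.spatial.transform import Rotation as R
def ray(c,p):
    K=c["K"];d=np.array([[(p[0]-K[0,2])/K[0,0],(p[1]-K[1,2])/K[1,1]]])[0]
    u=d.copy()
    for _ in range(20): u=d/(1+c["k1"]*(u@u))
    v=R.from_quat(c["rotation"]).apply([u[0],u[1],1]);return np.array(c["eye"]),v/np.linalg.norm(v)
def onz(c,p,z):
    e,v=ray(c,p);return e+v*(z-e[2])/v[2]
def tri(a,p,b,q):
    e,u=ray(a,p);f,v=ray(b,q);s=np.linalg.lstsq(np.c_[u,-v],f-e,rcond=None)[0]
    A,B=e+u*s[0],f+v*s[1];return (A+B)/2,np.linalg.norm(A-B)
def proj(c,P):
    u=R.from_quat(c["rotation"]).inv().apply(np.array(P)-c["eye"]);u=u[:2]/u[2];u=u*(1+c["k1"]*(u@u))
    return c["K"][[0,1],[0,1]]*u+c["K"][:2,2]
def load(n): return pickle.load(open(n+".pkl","rb"))
E
python3 - <<'E'
from h import *
def crop(n,x,y,w,h,s): return cv2.resize(load(n)["color"][y:y+h,x:x+w,::-1],None,fx=s,fy=s,interpolation=cv2.INTER_CUBIC)
a=crop("top0",245,190,90,75,8);cv2.imwrite("pics/ta.png",a)
b=crop("scene0",200,145,100,75,8);cv2.imwrite("pics/sa.png",b)
p=np.hstack([crop("top0",140,205,50,50,8),crop("scene0",355,200,50,75,8)[:400]]) ;cv2.imwrite("pics/pr.png",p)
for n in("top0","scene0"):
    c=load(n);hsv=cv2.cvtColor(c["color"],cv2.COLOR_RGB2HSV)
    m=cv2.inRange(hsv,(22,120,120),(35,255,255));k,l,s,ce=cv2.connectedComponentsWithStats(m)
    print(n,[(s[i].tolist(),ce[i].round(2).tolist()) for i in range(1,k) if s[i,4]>5])
    m=cv2.inRange(hsv,(100,150,60),(125,255,255));k,l,s,ce=cv2.connectedComponentsWithStats(m)
    print("blue",[(s[i].tolist(),ce[i].round(2).tolist()) for i in range(1,k) if s[i,4]>15])
E
```

```text
top0 [([384, 188, 3, 4, 9], [385.11, 189.33]), ([360, 194, 3, 3, 8], [361.12, 195.12]), ([296, 196, 4, 5, 15], [297.07, 198.2]), ([271, 199, 4, 5, 15], [272.2, 201.07]), ([216, 216, 13, 12, 114], [222.03, 221.71]), ([380, 221, 9, 8, 33], [383.88, 224.55]), ([300, 228, 8, 8, 26], [303.5, 231.27])]
blue [([151, 222, 14, 9, 70], [159.1, 225.9])]
scene0 [([171, 135, 4, 4, 9], [172.44, 136.56]), ([138, 154, 7, 7, 28], [141.25, 157.0]), ([162, 159, 6, 7, 27], [164.81, 162.44]), ([308, 228, 3, 4, 7], [309.14, 229.29]), ([308, 235, 5, 4, 9], [309.78, 236.44])]
blue [([3, 0, 62, 38, 1442], [31.59, 14.98]), ([69, 0, 11, 12, 48], [73.21, 4.62]), ([0, 22, 22, 78, 805], [6.98, 69.71]), ([20, 51, 29, 36, 366], [31.2, 65.64]), ([386, 207, 14, 7, 39], [392.82, 209.72])]
```

View pics/ta.png

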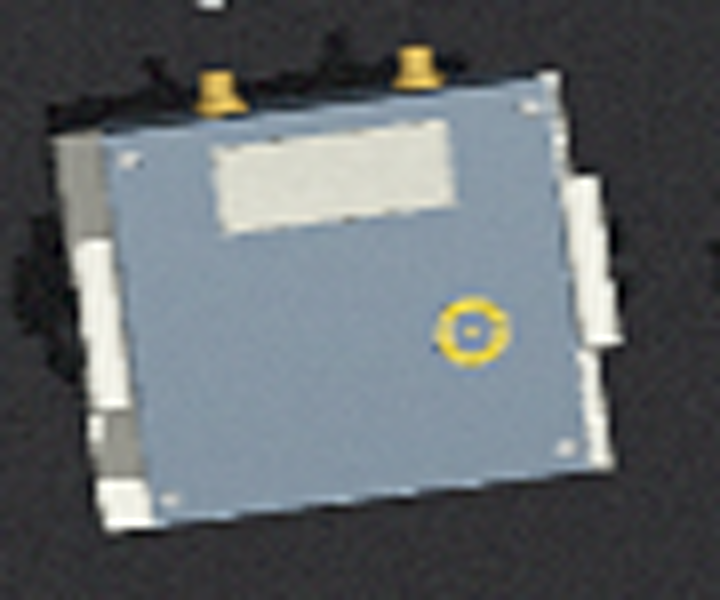

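View pics/sa.png

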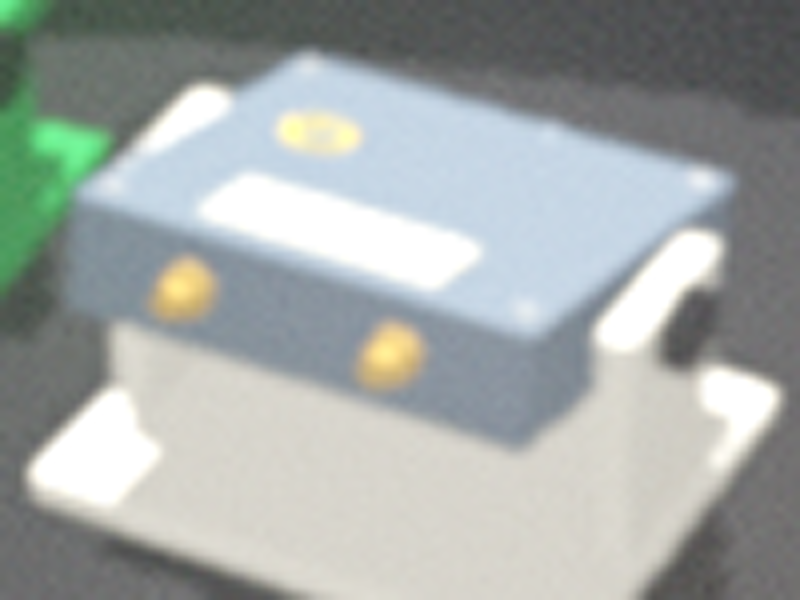

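View pics/pr.png

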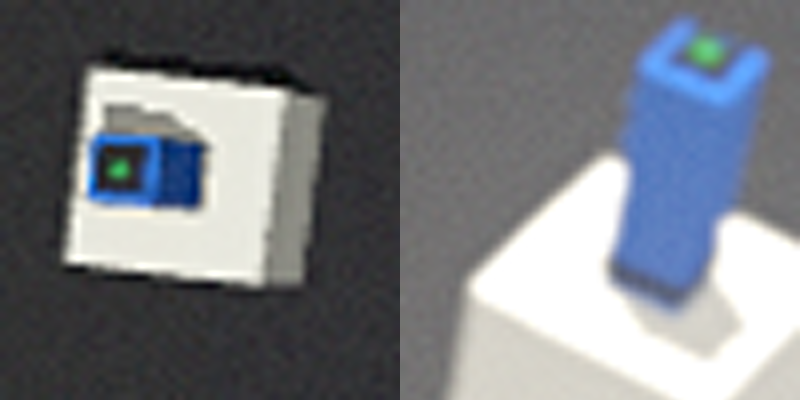

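The crops show four cover screws at the module's corners, with the ring at (472,331) in the top crop and (319,133) in the scene crop. The probe's top face is near (125,170) in its top-view crop, with a green dot at the centre. Next I'll triangulate these points.

```bash
python3 - <<'E'
from h import *
T,S=load("top0"),load("scene0")
t=lambda x,y,ox=245,oy=190:((x+.5)/8-.5+ox,(y+.5)/8-.5+oy)
s=lambda x,y,ox=200,oy=145:t(x,y,ox,oy)
tp=[(129,160),(530,107),(566,447),(171,498),(472,331)]
sp=[(527,310),(113,185),(312,62),(703,180),(319,133)]
P=[]
for a,b in zip(tp,sp):
    q,g=tri(T,t(*a),S,s(*b));P.append(q);print(q.round(4),"gap",round(g,4))
P=np.array(P)
for i in range(4):print("side",np.linalg.norm(P[i]-P[(i+1)%4]).round(4))
ux=P[0]+P[1]-P[2]-P[3];ux/=np.linalg.norm(ux);uy=P[0]+P[3]-P[1]-P[2];uy-=ux*(ux@uy);uy/=np.linalg.norm(uy);n=np.cross(ux,uy)
c=P[:4].mean(0);print("ux",ux,"uy",uy,"n",n,"tilt",np.degrees(np.arccos(n[2])),"ring rel",[(P[4]-c)@v for v in(ux,uy,n)],"origin",c-.02*n)
print("yaw uy",np.degrees(np.arctan2(-uy[0],uy[1])))
# probe
pt=[(92,135),(163,138),(158,207),(88,203)]; 
print("handle top z=.15",[onz(T,t(*a,140,205),.15).round(4)[:2] for a in pt],np.mean([onz(T,t(*a,140,205),.15) for a in pt],0))
ps=[(283,20),(368,58),(322,105),(240,68)]
print("scene top",[onz(S,t(*a,355,200),.15).round(4)[:2] for a in ps],np.mean([onz(S,t(*a,355,200),.15) for a in ps],0))
print("green",tri(T,t(119,168,140,205),S,t(307,50,355,200)))
print("stand T",[onz(T,t(*a,140,205),.075).round(4)[:2] for a in [(88,66),(290,88),(267,287),(63,265)]],np.mean([onz(T,t(*a,140,205),.075) for a in [(88,66),(290,88),(267,287),(63,265)]],0))
print("adapter",onz(T,(222,221.7),.02),"case",onz(T,(182,155),.026),"wr",onz(T,(270,166),.0))
E
```

```text
[ 0.589  -0.101   0.1163] gap 0.0019
[ 0.6061 -0.2396  0.1157] gap 0.0013
[ 0.4893 -0.2527  0.0945] gap 0.0005
[ 0.4723 -0.1143  0.092 ] gap 0.0025
[ 0.5296 -0.2199  0.1008] gap 0.001
side 0.1397
side 0.1195
side 0.1395
side 0.12
ux [0.97557726 0.10986592 0.19020642] uy [-0.11101083  0.99380828 -0.00465817] n [-0.18954049 -0.01657057  0.98173307] tilt 10.96815914191776 ring rel [np.float64(-0.014766212162704023), np.float64(-0.04160512894390693), np.float64(-0.0012400605669995873)] origin [ 0.54298517 -0.17657903  0.08496774]
yaw uy 6.373658357558716
handle top z=.15 [array([0.5581, 0.1929]), array([0.5569, 0.1689]), array([0.5338, 0.1703]), array([0.5353, 0.194 ])] [0.54602089 0.18152431 0.15      ]
scene top [array([0.5355, 0.1737]), array([0.538 , 0.1975]), array([0.5626, 0.1953]), array([0.5604, 0.1725])] [0.54916572 0.18475239 0.15      ]
green (array([0.54664384, 0.18373934, 0.15188296]), np.float64(0.0012275676353832466))
stand T [array([0.586 , 0.2145]), array([0.5774, 0.1414]), array([0.5065, 0.1491]), array([0.5148, 0.2226])] [0.54617755 0.18190725 0.075     ]
adapter [0.56086952 0.01378801 0.02      ] case [0.76323706 0.13412424 0.026     ] wr [ 0.73089423 -0.13200344  0.        ]
```

Request:
{"api": "step_arm", "payload": {"increments": [[[0, 0, -6, 0, 0, -6.2, 1], [0, 0, -6, 0, 0, -6.2, 1], [0, 0, -6, 0, 0, -6.2, 1], [0, 0, -6, 0, 0, -6.2, 1], [0, 0, -6, 0, 0, -6.2, 1], [0, 0, -6, 0, 0, -6.2, 1], [0, 0, -6, 0, 0, -6.2, 1], [0, 0, -6, 0, 0, -6.2, 1], [0, 0, -6, 0, 0, -6.2, 1], [0, 0, -6, 0, 0, -6.2, 1]]], "newtons": 15}}

```text
time_s: 1.1
eef_pos: [0.2853, -0.6113, 0.2466]
tcp_rot: [0.724, 0.69, 0.0, -0.001]
force: [0.3, -0.0, -0.2]
width: 0.0875
grip_force: 0.0
```

```bash
cat > go.py <<'E'
import sys
from h import *
from workcell import status
def go(pos,Rt,note=""):
    o=status.get_obs();Rc=R.from_quat(o["tcp_rot"]);D=Rc.inv()
    print(note,"t",o["time_s"],"pos",o["eef_pos"].round(4),"yaw x",np.degrees(np.arctan2(*Rc.as_matrix()[[1,0],0])).round(2),"zax",Rc.as_matrix()[:,2].round(4))
    print("shift tool mm",(D.apply(np.array(pos)-o["eef_pos"])*1e3).round(1),"rotvec deg",np.degrees((D*Rt).as_rotvec()).round(2),"F",o["force"].round(2),"w",o["width"].round(4),o["grip_force"].round(2))
def down(yaw): 
    y=np.radians(yaw);return R.from_matrix(np.c_[[np.cos(y),np.sin(y),0],[np.sin(y),-np.cos(y),0],[0,0,-1]])
E
python3 -c "
from go import *
go([.5465,.183,.25],down(87))"
```

```text
t 1.1 pos [ 0.2853 -0.6113  0.2466] yaw x 87.28 zax [-6.e-04  1.e-03 -1.e+00]Traceback (most recent call last):
  File "<string>", line 3, in <module>
    go([.5465,.183,.25],down(87))
    ~~^^^^^^^^^^^^^^^^^^^^^^^^^^^
  File "go.py", line 7, in go
    print("shift tool mm",(D.apply(np.array(pos)-o["eef_pos"])*1e3).round(1),"rotvec deg",np.degrees((D*Rt).as_rotvec()).round(2),"F",o["force"].round(2),"w",o["width"].round(4),o["grip_force"].round(2))
                                                                                                                                                              ^^^^^^^^^^^^^^^^
AttributeError: 'float' object has no attribute 'round'
```

Request:
{"api": "step_arm", "payload": {"increments": [[[20, 5, 0, 0, 0, 0, 1], [40, 11, 0, 0, 0, 0, 1], [42, 11.5, 0, 0, 0, 0, 1], [42, 11.5, 0, 0, 0, 0, 1], [42, 11.5, 0, 0, 0, 0, 1], [42, 11.5, 0, 0, 0, 0, 1], [42, 11.5, 0, 0, 0, 0, 1], [42, 11.5, 0, 0, 0, 0, 1], [42, 11.5, 0, 0, 0, 0, 1], [42, 11.5, 0, 0, 0, 0, 1], [42, 11.5, 0, 0, 0, 0, 1], [42, 11.5, 0, 0, 0, 0, 1], [42, 11.5, 0, 0, 0, 0, 1], [42, 11.5, 0, 0, 0, 0, 1], [42, 11.5, 0, 0, 0, 0, 1], [42, 11.5, 0, 0, 0, 0, 1], [42, 11.5, 0, 0, 0, 0, 1], [42, 11.5, 0, 0, 0, 0, 1], [42, 11.5, 0, 0, 0, 0, 1], [30, 8, 0, 0, 0, 0, 1]]]}}

```text
time_s: 3.1
eef_pos: [0.5464, 0.1829, 0.2466]
tcp_rot: [0.725, 0.689, 0.0, -0.001]
force: [0.0, -0.3, -0.0]
width: 0.0882
grip_force: 0.0
```

```bash
sed -i 's/o\["width"\].round(4),o\["grip_force"\].round(2)/o["width"],o["grip_force"]/' go.py
python3 -c "
from go import *
go([.5465,.183,.096],down(87))"
```

```text
t 3.1 pos [0.5464 0.1829 0.2466] yaw x 87.14 zax [-7.e-04  9.e-04 -1.e+00]
shift tool mm [ -0.    0.2 150.6] rotvec deg [-0.04 -0.05  0.14] F [ 0.04 -0.33 -0.  ] w 0.08823277914122311 0.0
```

Request:
{"api": "step_arm", "payload": {"increments": [[[0, 0, 15, 0, 0, 0, 1], [0, 0, 20, 0, 0, 0, 1], [0, 0, 20, 0, 0, 0, 1], [0, 0, 20, 0, 0, 0, 1], [0, 0, 20, 0, 0, 0, 1], [0, 0, 20, 0, 0, 0, 1], [0, 0, 15, 0, 0, 0, 1], [0, 0, 10, 0, 0, 0, 1], [0, 0, 10, 0, 0, 0, 1], [0, 0, 0, 0, 0, 0, 0.5], [0, 0, 0, 0, 0, 0, 0.5], [0, 0, 0, 0, 0, 0, 0.35], [0, 0, 0, 0, 0, 0, 0.3], [0, 0, 0, 0, 0, 0, 0.2], [0, 0, 0, 0, 0, 0, 0.1], [0, 0, 0, 0, 0, 0, 0], [0, 0, 0, 0, 0, 0, 0], [0, 0, 0, 0, 0, 0, 0]]], "newtons": 20}}

```text
time_s: 4.9
eef_pos: [0.5465, 0.1799, 0.0969]
tcp_rot: [0.725, 0.689, -0.0, 0.0]
force: [1.1, 0.1, 0.3]
width: 0.0238
grip_force: 19.9
```

Request:
{"api": "step_arm", "payload": {"increments": [[[0, 0, -5, 0, 0, 0, 0], [0, 0, -8, 0, 0, 0, 0], [0, 0, -12, 0, 0, 0, 0], [0, 0, -15, 0, 0, 0, 0], [0, 0, -20, 0, 0, 0, 0], [0, 0, -20, 0, 0, 0, 0], [0, 0, -20, 0, 0, 0, 0], [0, 0, -20, 0, 0, 0, 0], [0, 0, -15, 0, 0, 0, 0], [0, 0, -5, 0, 0, 0, 0], [0, 0, 0, 0, 0, 0, 0], [0, 0, 0, 0, 0, 0, 0]]]}}

```text
time_s: 6.1
eef_pos: [0.546, 0.1796, 0.2362]
tcp_rot: [0.725, 0.689, -0.001, -0.0]
force: [0.5, 0.1, -1.5]
width: 0.0243
grip_force: 19.9
```

```bash
python3 - <<'E'
from go import *
from workcell import read_camera
c=read_camera("scene");pickle.dump(c,open("scene1.pkl","wb"))
go([.5465,.183,.237],down(87))
im=c["color"][110:275,340:440,::-1];cv2.imwrite("pics/s1.png",cv2.resize(im,None,fx=3.6,fy=3.6,interpolation=cv2.INTER_CUBIC))
E
```

```text
t 6.15 pos [0.5459 0.1795 0.236 ] yaw x 87.03 zax [-1.5e-03 -6.0e-04 -1.0e+00]
shift tool mm [ 3.5  0.4 -1. ] rotvec deg [-0.09  0.04  0.03] F [-0.39  0.23 -2.04] w 0.02376041813692665 19.89076316356659
```

View pics/s1.png

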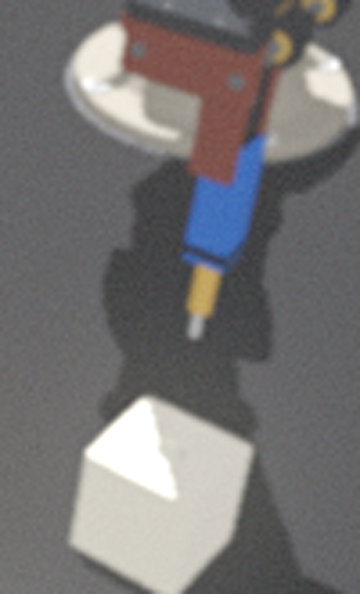

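The scene shows the probe hanging from the fingers, clear of the stand. Its tip end is at crop (194,337) and the handle's underside at (207,266). I'll check its position and lean in the hand by intersecting these rays with the plane fixed by the finger closing line.

```bash
python3 - <<'E'
from go import *
S=load("scene1")
for nm,p in dict(tip=(194,337),tipshaft=(199,314),under=(207,264)).items():
    q=((p[0]+.5)/3.6-.5+340,(p[1]+.5)/3.6-.5+110);e,v=ray(S,q);print(nm,q,e+v*(.5455-e[0])/v[0])
print(proj(S,[.5455,.1825,.159]),proj(S,[.5455,.1825,.179]),proj(S,[.5455,.1825,.214]))
# axis fit from brass shaft + steel mask
c=S["color"];h=cv2.cvtColor(c,cv2.COLOR_RGB2HSV)
m=cv2.inRange(h,(15,90,90),(30,255,255));m[:, :388]=0;m[:,405:]=0;m[:180]=0;m[205:]=0
for r in range(180,205):
    x=np.where(m[r])[0]
    if len(x):print(r,x.min(),x.max(),end="; ")
E
```

```text
tip (393.52777777777777, 203.25) [0.5455     0.18411805 0.15798233]
tipshaft (394.9166666666667, 196.86111111111111) [0.5455     0.18414747 0.174276  ]
under (397.1388888888889, 182.97222222222223) [0.5455     0.1826805  0.20795279]
[392.8534226  202.57282393] [394.53644608 194.69869808] [397.58857744 180.43052584]
185 394 397; 186 394 399; 187 393 400; 188 393 400; 189 393 400; 190 393 400; 191 392 399; 192 393 399; 193 392 399; 194 392 399; 195 392 399; 196 393 398; 197 397 397;
```

```bash
cat >> go.py <<'E'
th,ps=np.radians(10.97),np.radians(6.4)
N=np.array([-np.sin(th)*np.cos(ps),-np.sin(th)*np.sin(ps),np.cos(th)])
SPOT=np.array([.5293,-.2199,.1015]);TIP=np.array([.0038,0,.077])
x=np.array([np.cos(np.radians(87)),np.sin(np.radians(87)),0]);x-=N*(x@N);x/=np.linalg.norm(x)
RT=R.from_matrix(np.c_[x,np.cross(-N,x),-N])
def tgt(h): return SPOT+h*N-RT.apply(TIP)
E
python3 -c "
from go import *
print(tgt(.04)); go(tgt(.04),RT)"
```

```text
[ 0.50699761 -0.22617592  0.21624605]
 t 6.15 pos [0.5459 0.1795 0.236 ] yaw x 87.03 zax [-1.5e-03 -6.0e-04 -1.0e+00]
shift tool mm [-407.2  -17.8   20.1] rotvec deg [-10.91   1.81  -0.14] F [-0.39  0.23 -2.04] w 0.02376041813692665 19.89076316356659
```

Request:
{"api": "step_arm", "payload": {"increments": [[[-8, 0, 0, 0, 0, 0, 0], [-15, 0, 0, 0, 0, 0, 0], [-22, -1, 0, 0, 0, 0, 0], [-30, -1, 0, 0, 0, 0, 0], [-35, -2, 0, 0, 0, 0, 0], [-35, -2, 0, 0, 0, 0, 0], [-35, -2, 0, 0, 0, 0, 0], [-35, -2, 0, 0, 0, 0, 0], [-35, -2, 0, 0, 0, 0, 0], [-35, -2, 0, 0, 0, 0, 0], [-35, -2, 0, -1.8, 0.3, 0, 0], [-30, -1, 0, -1.8, 0.3, 0, 0], [-25, -1, 0, -1.8, 0.3, 0, 0], [-17, 0, 0, -1.8, 0.3, 0, 0], [-10, 0, 0, -1.8, 0.3, 0, 0], [-5, 0, 0, -1.8, 0.3, 0, 0], [0, 0, 0, 0, 0, 0, 0], [0, 0, 0, 0, 0, 0, 0]]]}}

```text
time_s: 7.95
eef_pos: [0.5066, -0.2262, 0.2357]
tcp_rot: [0.722, 0.685, 0.076, 0.057]
force: [0.7, -0.8, -1.0]
width: 0.0241
grip_force: 19.9
```

```bash
python3 -c "
from go import *
go(tgt(.025),RT)"
```

```text
t 7.95 pos [ 0.5066 -0.2262  0.2357] yaw x 87.12 zax [ 0.1876  0.021  -0.982 ]
shift tool mm [-0.5 -3.3 34.2] rotvec deg [-0.08  0.02 -0.22] F [ 0.69 -0.81 -0.97] w 0.024105716749020872 19.889105558395386
```

Request:
{"api": "step_arm", "payload": {"increments": [[[0, -1, 6, 0, 0, 0, 0], [-0.5, -1, 8, 0, 0, 0, 0], [0, -1, 9, 0, 0, 0, 0], [0, 0, 7, 0, 0, 0, 0], [0, 0, 4, 0, 0, 0, 0], [0, 0, 0, 0, 0, 0, 0], [0, 0, 0, 0, 0, 0, 0]]]}}

```text
time_s: 8.65
eef_pos: [0.5111, -0.2251, 0.2019]
tcp_rot: [0.722, 0.685, 0.076, 0.057]
force: [0.1, 0.2, -0.9]
width: 0.0241
grip_force: 19.9
```

```bash
python3 - <<'E'
from go import *
from workcell import read_camera
for n in("scene","top"):
    c=read_camera(n);pickle.dump(c,open(n+"2.pkl","wb"))
    if n=="scene":S=c
go(tgt(.010),RT)
o=status.get_obs();Rc=R.from_quat(o["tcp_rot"])
print("tip px expected",proj(S,o["eef_pos"]+Rc.apply(TIP)),"spot px",proj(S,SPOT), "shaft/handle px",proj(S,o["eef_pos"]+Rc.apply(TIP-[0,0,.055])))
a=cv2.resize(S["color"][90:190,200:300,::-1],None,fx=6,fy=6,interpolation=cv2.INTER_CUBIC)
cv2.imwrite("pics/s2.png",a)
E
```

```text
t 8.75 pos [ 0.5112 -0.2253  0.2022] yaw x 87.19 zax [ 0.1893  0.0212 -0.9817]
shift tool mm [-0.6 -1.4 15.4] rotvec deg [ 0.01  0.   -0.15] F [ 0.44  0.01 -1.59] w 0.02407941557853084 19.888988435268402
tip px expected [239.84711266 151.6905105 ] spot px [239.29380021 160.85903304] shaft/handle px [241.48161172 130.73275066]
```

View pics/s2.png

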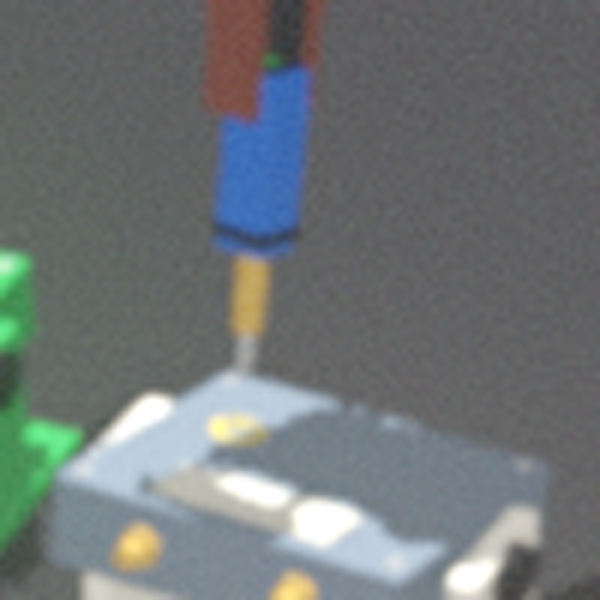

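The tip is at crop (245,370), about 10 px above the ring centre at (237,430). Handle and shaft line up with the expected axis, both about 0.5 px to the right, so I'll correct by about 1 mm. Baseline force comes from averaging several readings.

Request:
{"api": "step_arm", "payload": {"increments": [[[-0.8, -0.7, 5, 0, 0, 0, 0], [-0.8, -0.7, 5, 0, 0, 0, 0], [0, 0, 3, 0, 0, 0, 0], [0, 0, 2, 0, 0, 0, 0], [0, 0, 0, 0, 0, 0, 0], [0, 0, 0, 0, 0, 0, 0]]]}}

```text
time_s: 9.35
eef_pos: [0.5124, -0.2264, 0.1869]
tcp_rot: [0.722, 0.685, 0.076, 0.057]
force: [0.5, 0.4, -0.7]
width: 0.0236
grip_force: 19.9
```

```bash
sed -i 's/TIP=np.array(\[.0038/TIP=np.array([.0048/' go.py; cat > av.py <<'E'
from go import *
from workcell import read_camera
F=[];P=[]
for i in range(10):
    S=read_camera("scene");o=status.get_obs();F.append(o["force"]@N);P.append(o["eef_pos"])
p=np.mean(P,0);Rc=R.from_quat(o["tcp_rot"]);tip=p+Rc.apply(TIP)
print("t",o["time_s"],"F.n",np.mean(F).round(3),"+-",(np.std(F)/10**.5).round(3),"tip rel spot, tool axes mm",(Rc.inv().apply(tip-SPOT)*1e3).round(2),"ang err",np.degrees((Rc.inv()*RT).as_rotvec()).round(2),"grip",o["grip_force"],"M",o["moment"].round(2))
pickle.dump(S,open("last.pkl","wb"))
E
python3 av.py
```

```text
t 9.85 F.n -0.809 +- 0.129 tip rel spot, tool axes mm [  0.08  -0.25 -10.26] ang err [-0.02 -0.01 -0.14] grip 19.889269173145294 M [-0.03  0.17 -0.05]
```

Request:
{"api": "step_arm", "payload": {"increments": [[[0, 0.2, 2, 0, 0, 0, 0], [0, 0, 2, 0, 0, 0, 0], [0, 0, 2, 0, 0, 0, 0], [0, 0, 2, 0, 0, 0, 0], [0, 0, 2, 0, 0, 0, 0], [0, 0, 1, 0, 0, 0, 0], [0, 0, 1, 0, 0, 0, 0], [0, 0, 0, 0, 0, 0, 0], [0, 0, 0, 0, 0, 0, 0]]]}}

```text
time_s: 10.75
eef_pos: [0.5147, -0.2262, 0.1752]
tcp_rot: [0.722, 0.685, 0.076, 0.057]
force: [-1.0, 0.2, -0.4]
width: 0.0237
grip_force: 19.9
```

```bash
python3 av.py
```

```text
t 11.25 F.n -0.295 +- 0.161 tip rel spot, tool axes mm [ 0.09 -0.14  1.8 ] ang err [-0.02 -0.01 -0.15] grip 19.885663390159607 M [-0.07  0.25  0.01]
```

Request:
{"api": "step_arm", "payload": {"increments": [[[0, 0, 1, 0, 0, 0, 0], [0, 0, 1, 0, 0, 0, 0], [0, 0, 1, 0, 0, 0, 0], [0, 0, 0, 0, 0, 0, 0], [0, 0, 0, 0, 0, 0, 0]]]}}

```text
time_s: 11.75
eef_pos: [0.5153, -0.2262, 0.1722]
tcp_rot: [0.722, 0.685, 0.076, 0.057]
force: [-1.1, 0.7, 0.5]
width: 0.0238
grip_force: 19.9
```

```bash
python3 av.py;python3 av.py
```

```text
t 12.25 F.n 0.922 +- 0.184 tip rel spot, tool axes mm [ 0.1  -0.1   4.81] ang err [-0.01 -0.01 -0.15] grip 19.889203011989594 M [-0.06  0.25  0.05]
t 12.75 F.n 0.66 +- 0.112 tip rel spot, tool axes mm [ 0.1  -0.14  4.84] ang err [-0.02 -0.01 -0.14] grip 19.89028036594391 M [-0.03  0.27  0.01]
```

Request:
{"api": "step_arm", "payload": {"increments": [[[0, 0, 1, 0, 0, 0, 0], [0, 0, 1, 0, 0, 0, 0], [0, 0, 0.6, 0, 0, 0, 0], [0, 0, 0, 0, 0, 0, 0], [0, 0, 0, 0, 0, 0, 0]]]}}

```text
time_s: 13.25
eef_pos: [0.5159, -0.2261, 0.1697]
tcp_rot: [0.722, 0.685, 0.076, 0.058]
force: [-1.3, -0.2, 2.1]
width: 0.0237
grip_force: 19.9
```

```bash
python3 av.py;python3 av.py;python3 av.py; python3 - <<'E'
from h import *
S=load("last")
cv2.imwrite("pics/s3.png",cv2.resize(S["color"][95:185,200:290,::-1],None,fx=6.6,fy=6.6,interpolation=cv2.INTER_CUBIC))
E
```

```text
t 13.75 F.n 1.521 +- 0.09 tip rel spot, tool axes mm [ 0.1  -0.11  7.42] ang err [-0.02 -0.01 -0.14] grip 19.894401133060455 M [0.   0.25 0.05]
t 14.25 F.n 1.644 +- 0.125 tip rel spot, tool axes mm [ 0.1  -0.13  7.44] ang err [-0.02 -0.01 -0.15] grip 19.895551800727844 M [-0.04  0.23 -0.05]
t 14.75 F.n 1.543 +- 0.112 tip rel spot, tool axes mm [ 0.11 -0.14  7.45] ang err [-0.02 -0.01 -0.14] grip 19.896072149276733 M [-0.03  0.23 -0.03]
```

View pics/s3.png

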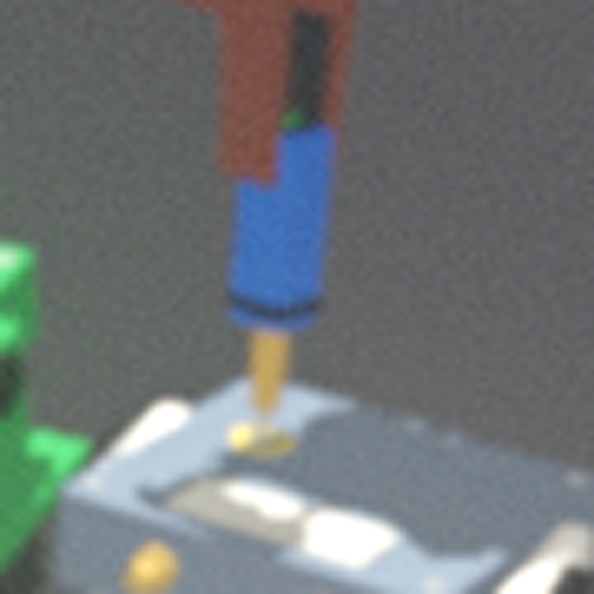

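The scene shows the tip pressed inside the yellow ring, around (262,440) in the crop, with only a short length of steel visible. I'll make one numerical check of the probe's lean before handing in.

```bash
python3 - <<'E'
from go import *
S=load("last");o=status.get_obs();Rc=R.from_quat(o["tcp_rot"])
h=cv2.cvtColor(S["color"],cv2.COLOR_RGB2HSV)
br=cv2.inRange(h,(12,90,80),(24,255,255));bl=cv2.inRange(h,(100,130,60),(125,255,255))
pred=np.array([proj(S,o["eef_pos"]+Rc.apply(TIP+[0,0,-.006-d])) for d in np.linspace(0,.12,40)])
g=lambda r:np.interp(r,pred[::-1,1],pred[::-1,0])
for nm,m,r0,r1 in(("brass",br,146,156),("blue",bl,124,141)):
    xs=[(r,np.where(m[r,225:265])[0]+225) for r in range(r0,r1)]
    print(nm,[(r,int(x.min()),int(x.max()),round((x.min()+x.max())/2-g(r),2)) for r,x in xs if len(x)])
print("spot",proj(S,SPOT),"tip pred",pred[0])
E
```

```text
brass [(146, 238, 242, np.float64(-0.52)), (147, 238, 243, np.float64(0.06)), (148, 238, 243, np.float64(0.14)), (149, 238, 243, np.float64(0.22)), (150, 238, 242, np.float64(-0.21)), (151, 238, 242, np.float64(-0.13)), (152, 239, 242, np.float64(0.45)), (153, 239, 241, np.float64(0.03)), (154, 239, 241, np.float64(0.1)), (155, 239, 240, np.float64(-0.32))]
blue [(124, 236, 248, np.float64(-0.22)), (125, 237, 248, np.float64(0.35)), (126, 236, 248, np.float64(-0.07)), (127, 236, 248, np.float64(0.01)), (128, 236, 248, np.float64(0.09)), (129, 236, 248, np.float64(0.16)), (130, 236, 248, np.float64(0.24)), (131, 236, 248, np.float64(0.32)), (132, 236, 248, np.float64(0.4)), (133, 236, 247, np.float64(-0.03)), (134, 236, 247, np.float64(0.05)), (135, 236, 247, np.float64(0.13)), (136, 236, 247, np.float64(0.21)), (137, 236, 247, np.float64(0.28)), (138, 236, 247, np.float64(0.36)), (139, 236, 247, np.float64(0.44)), (140, 238, 246, np.float64(1.02))]
spot [239.29380021 160.85903304] tip pred [239.32137631 161.38413548]
```

The measured axis matches the prediction to a fraction of a pixel: no visible lean and the tip on the spot. Handing in.

```bash
python3 -c "
from workcell import arm
print(arm.finish_job())"
```

```text
the job is handed in; nothing more can be done
None
```

I handed the job in with the probe still held at about 20 N, its tip in the middle of the yellow ring and square to the cover, pressing at about 2.4 N (tip about 6 of 12 mm in).

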